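# Show a trainee how the pocket scale is checked

## Task

Show a trainee how the pocket scale is checked by pointing with the fingertips from directly above, one to four centimetres over each thing and without touching anything: first at the calibration weight, then at the middle of the metal pan of the pocket scale that stands alone near the front of the table, then at the middle of that scale's display. Stay at each for at least two seconds, and finish still pointing at the display. Point at nothing else on the way (pass well above the other things), and leave everything where it stands.

Things in the scene. Friction and masses are not known exactly. Their poses are not given: they have to be found in the camera images.
- pocket_scale: grey and black pocket scale, 124 mm long (its x axis), 62 mm wide, 19 mm high, lying flat and loose near the front of the table, on the left or the right; origin under its centre, its pan half lies to +x, its display and keys to -x. Not the bigger laboratory scale at the far left
- pan (a point): the middle of the square grey metal pan on top of the pocket scale, at the height of the pan, 19 mm above the table; 30 mm from the scale's centre along its +x
- display (a point): the middle of the small blue-lit display of the pocket scale, beside the pan, at the height of the display's face, 16 mm above the table; 13.5 mm from the scale's centre along its -x, and 43.5 mm from the middle of the pan
- weight_top (a point): the middle of the top of the calibration weight: small bright metal weight with a round knob, 19 mm across, 26 mm high, upright and loose in the row of small things between pocket scale and spirit lamp; vertical z axis
- cal_weight: the calibration weight (see weight_top), 19 mm across and 26 mm high, origin under its centre. It stands 70 mm or more from the centres of its neighbours, of which the bottle is taller, so shut fingers reach over it more easily than open ones
- dropper_bottle: dropper bottle with amber contents and a white pointed cap, 22 mm across, 52 mm high, loose, upright in the same row, origin under its centre; not to be touched or pointed at
- bottle_tip (a point): the tip of the dropper bottle, 52 mm above the table
- rubber_stopper: black rubber stopper, 26 mm across and 26 mm high, loose, upright in the same row, origin under its centre; not to be touched or pointed at
- stopper_top (a point): the middle of the stopper's top, 26 mm above the table
- spirit_lamp: round clear glass spirit lamp with a grey collar and a wick, 73 mm across, 72 mm high, loose, on the side of the table where the pocket scale is not, origin under its centre; not to be touched or pointed at
- lamp_tip (a point): the tip of the spirit lamp's wick, 72 mm above the table

How it is judged:
On the way, in this order (a step that is already met when the one before it is completed fails the run):
1. the fingertips dwell just above the calibration weight (horizontal distance between the grasp point and weight_top below 0.02 m and z of the grasp point in the frame of weight_top between 0.017 and 0.085 m), for 1.5 s.
2. then they dwell just above the middle of the pocket scale's pan (horizontal distance between the grasp point and pan below 0.02 m and z of the grasp point in the frame of pan between 0.017 and 0.085 m), for 1.5 s.
3. then they dwell just above the middle of the pocket scale's display (horizontal distance between the grasp point and display below 0.02 m and z of the grasp point in the frame of display between 0.017 and 0.085 m), for 1.5 s.
At the end, for the whole second after the job is handed in: The grasp point is still within 20 mm sideways of the middle of the display and 17 to 85 mm above it (the fingertips reach about 19 mm further down), and the pocket scale, weight, bottle, stopper and lamp are all within 10 mm of where they started (all of step 3 and distance of each of pocket_scale, cal_weight, dropper_bottle, rubber_stopper, spirit_lamp from where it was at the start of the episode below 0.01 m); the robot touches nothing.
It fails at once if the robot touches the pocket scale, the weight, the bottle, the stopper or the lamp (contact force between any of the fingers, the arm and pocket_scale above 0.3 N or contact force between any of the fingers, the arm and cal_weight above 0.3 N or contact force between any of the fingers, the arm and dropper_bottle above 0.3 N or contact force between any of the fingers, the arm and rubber_stopper above 0.3 N or contact force between any of the fingers, the arm and spirit_lamp above 0.3 N).
It fails at once if the robot touches anything else (contact force between any of the fingers, the arm and anything else above 0.5 N).
It fails at once if the fingertips are brought within about 4 cm above the dropper bottle, the stopper or the spirit lamp, which are not to be pointed at ((horizontal distance between the grasp point and bottle_tip below 0.02 m and z of the grasp point in the frame of bottle_tip below 0.06 m) or (horizontal distance between the grasp point and stopper_top below 0.02 m and z of the grasp point in the frame of stopper_top below 0.06 m) or (horizontal distance between the grasp point and lamp_tip below 0.02 m and z of the grasp point in the frame of lamp_tip below 0.06 m)).
It also fails if it takes over 54 s, if anything falls off the work surface, if the arm or the gripper's body presses on something with over 40 N, if the wrist force passes 120 N, or if a joint passes its speed limit or range.

## Robot

A 6-joint arm with a two-finger parallel gripper is mounted at the origin on a cart in front of the work surface, level with it; the furniture and walls round the work are solid. World frame = base frame: x ahead of the robot, y to its left, z up, the work surface at z = 0. Lengths are in m, angles in rad, forces in N, time in s.
With the tool pointing down it reaches from about 0.275 to 0.825 m from the base axis. Payload 4.9 kg.
Tool frame: the origin (TCP) lies on the centre line of the jaws, within the pads' length; the fingertips stand 11 mm ahead of it and the grasp point (between the pads) lies 8 mm behind it (bot.tips_ahead is the z of the fingertips in the tool frame, in m); z points along the fingers, x is the direction in which the jaws open and shut, and the axes are right-handed (so a half turn about z gives the same grasp; the last joint's range is limited). The gripper opens to 85 mm and grips with 20 to 120 N. Pads are 22 mm wide; open, the fingers measure 114 mm over their backs; the gripper's body (76 mm by 85 mm) begins 54 mm behind the grasp point. The pads swing forward as they close: fully open they stand 13 mm farther back than shut.
Start: joints at [0.969, 0.326, -0.193, 1.052, 0, 1.437], TCP at [0.248, 0.491, 0.242] pointing down, gripper open.
Joint ranges: [-2.65, 2.65], [-0.97, 1.79], [-1.3, 1.35], [-1.93, 2.1], [-1.47, 1.37], [-3.14, 3.14]. Speed limits (rad/s): [2.57, 2.57, 3.14, 3.14, 3.14, 3.14].

## Interface

Orientations are given as [roll, pitch, yaw] about the fixed x, y, z axes, in that order (R = Rz(yaw) Ry(pitch) Rx(roll)).
In Python, from plant import bot, cams gives the robot as it stands. The module is installed in compiled form; this text tells all that it offers. Calls block until the motion is done:
- bot.reach(position, orientation): joint-space move of the TCP to a pose.
- bot.move_linear(position, feed=0.15, attitude=None): straight line of the TCP; attitude=None keeps the orientation; feed is the mean speed in m/s.
- bot.move_j(angles): joint-space move.
- bot.set_gripper(opening): opening from 0.0 (shut) to 1.0 (fully open); the grip force is fixed at half the most; returns when the fingers have stopped.
- bot.wait(seconds).
- bot.solve_ik(position, orientation): joint angles nearest the present ones, or None.
- cams.get_image(name): name is "scene" or "top"; returns the picture (480x640x3 uint8, blue, green, red); there is no depth.
- cams.camera_model(name): a dict with "fx", "fy", "cx", "cy" (pixels), "R" (3x3) and "t" (3): a world point X has camera coordinates R X + t. Camera axes: x right, y down, z forward; pixel columns grow to the right and rows downward; lengths in m; the calibration is good to about 2 mm. A picture is of the moment at which its call begins. camera_model takes no time and is no camera call.
A pose or a line that the arm cannot do raises bot.IKError and nothing moves.
- bot.job_done(): hands the job in, once; it reports no verdict.
Readings, each from a call of its own:
- bot.read_time_s(): time.
- bot.read_joint_pos(): joint angles.
- bot.read_qvel(): joint speeds.
- bot.read_joint_torque(): joint torques, N m.
- bot.read_position(): TCP position.
- bot.read_eef_rot(): TCP orientation.
- bot.read_wrist_force(): force on the tool from outside, world axes, zero at the start.
- bot.read_torque(): the same for the moment, N m.
- bot.read_width(): opening from 0.0 (shut) to 1.0 (fully open).
Only numpy, scipy, OpenCV 4.12 (cv2) and the standard library are available. Lean on these libraries where they do the work, as an engineer would, in place of code of your own. Each camera call takes 0.05 s, during which the arm holds its last target. There are 200 camera calls.

## Working session

There is one attempt and no reset: what is moved stays moved. The work goes in short steps, each a Python script; the robot and the scene stay as the last script left them, time stands still between calls to the robot, and variables do not carry over. Pictures are saved under pics/ and viewed, about 8 in all and at most 12, crops included, and the job is handed in when it is done.

```bash
mkdir -p pics; python3 - <<'E'
from plant import bot,cams
import cv2
for n in("scene","top"):
    cv2.imwrite(f"pics/{n}0.png",cams.get_image(n)); m=cams.camera_model(n); print(n,m)
print(bot.read_time_s(),bot.read_position(),bot.read_eef_rot(),bot.tips_ahead)
E
```

```text
scene {'fx': 567.6365232755572, 'fy': 567.6365232755572, 'cx': 325.06959099445504, 'cy': 242.92829219014612, 'R': array([[-0.85447391, -0.51906403, -0.02113934],
       [-0.22339387,  0.40387567, -0.88711872],
       [ 0.46900908, -0.7532974 , -0.46105695]]), 't': array([0.41306705, 0.16891311, 0.88154169])}
top {'fx': 433.3937220066367, 'fy': 433.3937220066367, 'cx': 312.8396816486799, 'cy': 235.30774965388537, 'R': array([[ 0.02346726, -0.99950481, -0.02096237],
       [-0.99356632, -0.02099379, -0.1112889 ],
       [ 0.11079371,  0.02343915, -0.99356699]]), 't': array([-0.01008313,  0.49092739,  0.95673206])}
0.1 [0.24770843 0.49051536 0.24158526] [-3.14139337e+00  1.51882293e-03  1.10302591e+00] 0.011
```

View pics/top0.png

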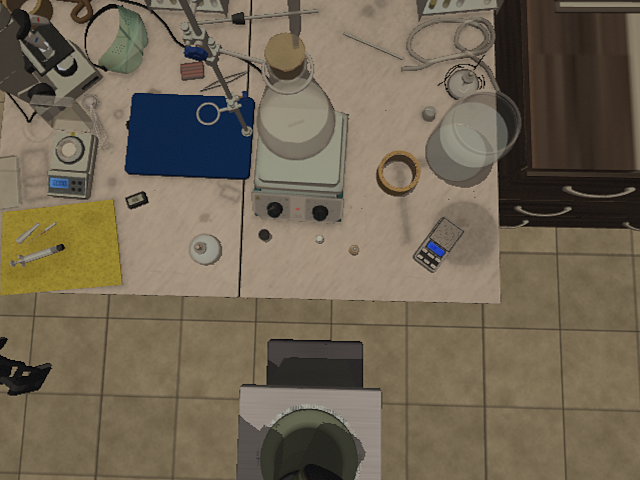

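View pics/scene0.png

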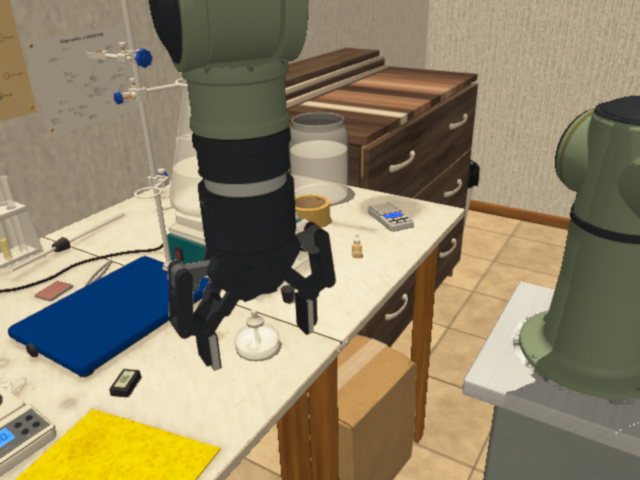

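Top view: lamp at about (205,249), stopper (265,235), small things at (320,239) and (354,250), and the pocket scale at (438,245). The scene view shows the amber bottle at (357,247). I need a zoom to tell the weight from the bottle.

```bash
cat > h.py <<'E'
import numpy as np
from plant import bot,cams
def back(n,u,v,z):
    m=cams.camera_model(n);R=m["R"];c=-R.T@m["t"]
    d=R.T@np.array([(u-m["cx"])/m["fx"],(v-m["cy"])/m["fy"],1]);return c+d*(z-c[2])/d[2]
def proj(n,X):
    m=cams.camera_model(n);p=m["R"]@np.array(X)+m["t"];return np.array([m["fx"]*p[0]/p[2]+m["cx"],m["fy"]*p[1]/p[2]+m["cy"]])
E
python3 - <<'E'
from h import *
import cv2
a=cv2.imread("pics/top0.png")[205:285,240:480]
b=cv2.imread("pics/scene0.png")[190:310,240:440]
a=cv2.resize(a,(720,240),interpolation=cv2.INTER_CUBIC);b=cv2.resize(b,(560,336),interpolation=cv2.INTER_CUBIC)
o=np.zeros((580,720,3),np.uint8);o[:240]=a;o[242:578,:560]=b;cv2.imwrite("pics/z.png",o)
for n,u,v,z in(("lamp",205,249,.05),("stop",265,235,.026),("A",320,239,.026),("B",354,250,.026)):
    X=back("top",u,v,z);print(n,X,proj("scene",X))
print(proj("top",bot.read_position()))
E
```

```text
lamp [0.45283597 0.23919166 0.05      ] [261.92455366 319.40426832]
stop [0.4895769 0.1099435 0.026    ] [289.95025742 288.10187528]
A [ 0.48308492 -0.01555729  0.026     ] [329.07085974 259.14335022]
B [ 0.45973168 -0.09292559  0.026     ] [358.44605268 245.68811523]
[ 26.29364259 354.39199824]
```

View pics/z.png

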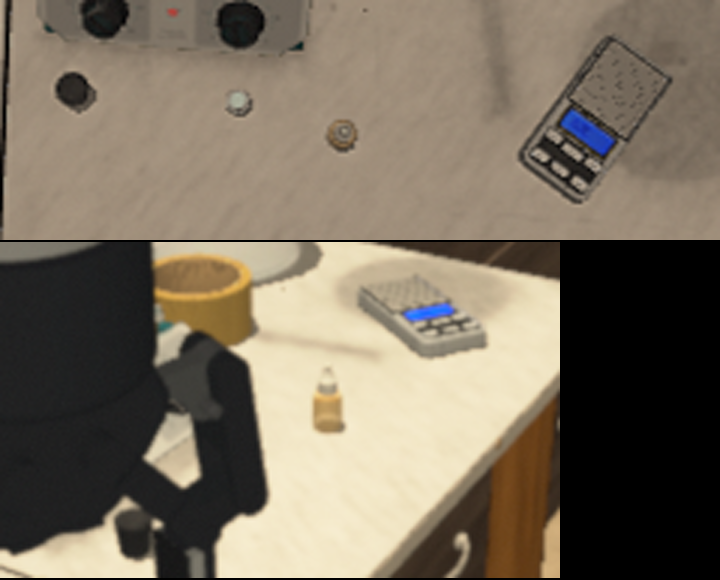

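The weight is the bright piece at top-view pixel (319.3,239) and the amber bottle is at (354,250). The pan's middle is at about (446.5,234.7) and the display at about (435.7,249). I'll go above the weight and check.

```bash
cat >> h.py <<'E'
W=back("top",319.3,239.0,.024); P=back("top",446.5,234.7,.019); D=back("top",435.7,249.0,.016)
DOWN=[np.pi,0,np.pi/2]
E
python3 - <<'E'
from h import *
import cv2
print(W,P,D,np.linalg.norm(P-D))
bot.set_gripper(0.0)
bot.move_linear([W[0],W[1],.242],feed=.15,attitude=DOWN)
bot.move_linear([W[0],W[1],.13],feed=.1)
print(bot.read_time_s(),bot.read_position(),bot.read_eef_rot(),bot.read_joint_pos(),bot.read_wrist_force())
for p,y in((P,np.pi/2),(D,np.pi/2)): print(bot.solve_ik([p[0],p[1],.063],DOWN))
im=np.hstack([cams.get_image("scene")[120:400,180:480],cams.get_image("top")[120:400,200:480]])
cv2.imwrite("pics/h1.png",cv2.resize(im,(800,386)))
E
```

```text
[ 0.48325749 -0.01395158  0.024     ] [ 0.49977281 -0.30302744  0.019     ] [ 0.46685885 -0.27912138  0.016     ] 0.04079006361259135
6.0 [ 0.48375625 -0.01403382  0.13053475] [3.14053527e+00 2.07412462e-04 1.57083447e+00] [-1.81665219e-01  3.17173709e-01 -5.23244344e-01  7.29300814e-01
 -1.29227062e-05 -1.81703478e-01] [ 0.07930084 -0.28725939  0.21886632]
[-0.6713237   0.56196217 -0.32375637  0.68507779  0.         -0.6713237 ]
[-0.67457908  0.50187057 -0.43625671  0.63266905  0.         -0.67457908]
```

View pics/h1.png

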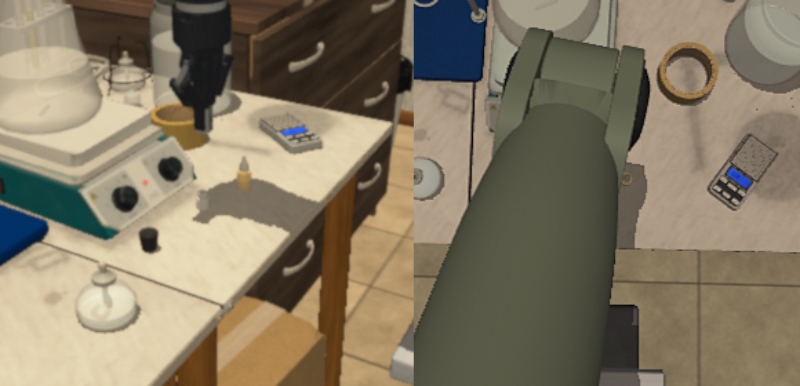

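The closed fingertips are directly above the weight in the scene view (weight about (327,265) in full-image pixels, tip column about 327), and the predicted column was 329. The hotplate and flask are clear. I'll run the demonstration now.

```bash
python3 - <<'E'
from h import *
import cv2
def point(p,z,t=2.4):
    bot.move_linear([p[0],p[1],z],feed=.08); bot.wait(t)
    print(bot.read_time_s(),bot.read_position(),bot.read_wrist_force())
point(W,.072)
bot.move_linear([W[0],W[1],.2],feed=.12)
bot.move_linear([P[0],P[1],.2],feed=.12)
bot.move_linear([P[0],P[1],.09],feed=.1)
im=cams.get_image("scene")[120:320,280:520]
cv2.imwrite("pics/h2.png",cv2.resize(im,None,fx=2.5,fy=2.5))
print(proj("scene",P),proj("scene",D),bot.read_time_s())
E
```

```text
9.375 [ 0.48327421 -0.01393729  0.0720292 ] [ 0.26692756 -0.4472857   0.13348474]
[385.81525837 208.08512203] [394.18133673 215.79412573] 14.4583
```

View pics/h2.png

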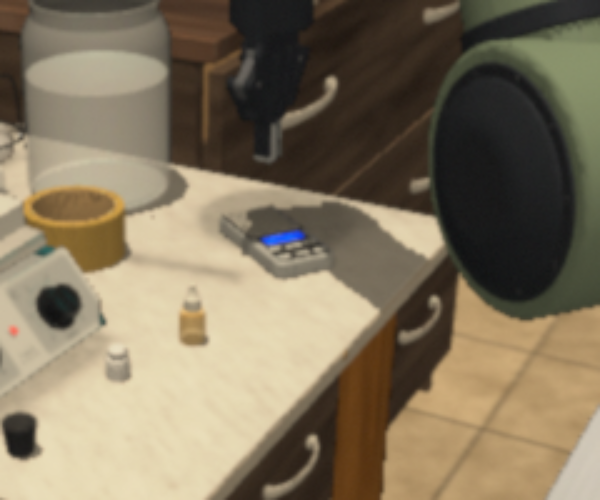

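The weight, bottle and stopper are undisturbed. The pan is at about (384,207) and the display at about (393,215), against predictions of (386,208) and (394,216), so I'll continue.

```bash
python3 - <<'E'
from h import *
import cv2
def point(p,z,t=2.4):
    bot.move_linear([p[0],p[1],z],feed=.06); bot.wait(t)
    print(bot.read_time_s(),bot.read_position(),bot.read_wrist_force())
point(P,.060)
bot.move_linear([P[0],P[1],.10],feed=.08)
bot.move_linear([D[0],D[1],.10],feed=.08)
point(D,.055,2.6)
im=cams.get_image("scene")[120:320,240:520]
cv2.imwrite("pics/h3.png",cv2.resize(im,None,fx=2.5,fy=2.5))
bot.job_done()
E
```

```text
17.5083 [ 0.49977678 -0.30302084  0.06001575] [-0.48960347  0.75513779  0.18619858]
22.3167 [ 0.46685401 -0.27909436  0.05498554] [-0.13623373  0.40546926  0.32040084]
the job is handed in; nothing more can be done
```

View pics/h3.png

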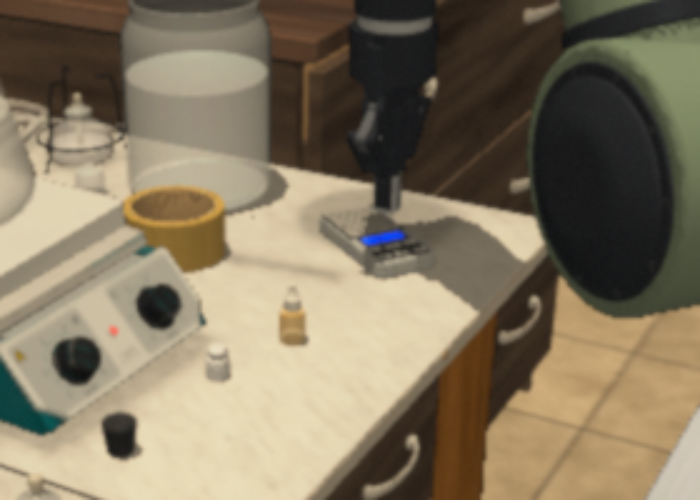

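The arm pointed with shut fingers at the weight, then the pan, then the display, holding at least 2.4 s at each. I handed the job in at about 22 s, still pointing at the display; no verdict was reported.

- **Heights:** by calculation the fingertips were about 35 mm over the weight, 30 mm over the pan and 28 mm over the display.
- **Position:** the TCP was within 0.1 mm of its target at each stop. The targets come from the top camera. The scene-camera view of the weight was about 6 px from its prediction, mostly up and down. The pan and display were within about 2 px.
- **Contact:** the wrist force read below 1 N at every stop, so I saw no sign of touching anything.
- **Objects:** in the last picture the fingertips are over the display. The scale, weight, bottle and stopper stand where they did. The lamp is only partly in that crop, but the arm crossed its area with the TCP about 24 cm above the table.
- **Disagreement:** the pan and display positions I measured are 40.8 mm apart, against the stated 43.5 mm. That is about 3 mm, well within the 20 mm tolerance, so I left it.

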